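# Load test cassettes into the reader's gravity chute

## Robot

A 6-joint arm with a two-finger parallel gripper is mounted at the origin on the work surface. World frame = base frame: x ahead of the robot, y to its left, z up, the work surface at z = 0. Lengths are in m, angles in rad, forces in N, time in s.
With the tool pointing down it reaches from about 0.35 to 0.8 m from the base axis. Payload 7.3 kg.
Tool frame: the origin (TCP) lies midway between the tips of the shut fingers; the grasp point (between the pads) lies 19 mm behind it (robot.tcp_to_grasp is the x of the grasp point in the tool frame, in m); x points along the fingers, y is the direction in which the jaws open and shut, and the axes are right-handed (so a half turn about x gives the same grasp; the last joint's range is limited). The gripper opens to 85 mm and grips with 20 to 120 N. Pads are 22 mm wide; open, the fingers measure 114 mm over their backs; the gripper's body (76 mm by 85 mm) begins 54 mm behind the grasp point. The pads swing forward as they close: fully open they stand 13 mm farther back than shut.
Start: joints at [-1.322, 0.342, 1.524, -0, 1.275, -0.146], TCP at [0.202, -0.485, 0.231] pointing down, gripper open.
Joint ranges: [-2.53, 2.53], [-0.77, 2.02], [0.04, 2.7], [-1, 4.14], [0.28, 2.66], [-3.11, 3.11]. Speed limits (rad/s): [2.57, 2.57, 3.14, 3.14, 3.14, 3.14].

## Interface

Orientations are given as a unit quaternion [w, x, y, z].
In Python, from cell import robot, cams gives the robot as it stands.
- The arm moves only by the shell command python3 -m inch 'ROWS' [OPENING] [FORCE]. ROWS is JSON, a list of rows, each a list of 6 numbers: the shift along the tool's x, y, z in mm, then the turn, a rotation vector about the tool's x, y, z in degrees. A call has 1 to 12 rows; each row is the pose to reach, as a shift and turn from the pose commanded when the call began, along the tool's axes at that moment; what a row does not reach only later rows make up. A row lasts 1/8 s, in which the tool goes at most 62.5 mm and 10.7 degrees, less where a joint would pass 70% of its speed; a pose out of reach is approached as far as the arm can. A call with a gripper value outside its range is refused whole. OPENING is the closure in counts, from 0 (fully open) to 255 (shut), set as the call begins (- or left out, the last holds). The fingers move at their own pace and stop on an object; FORCE is the grip in N (left out, the last holds). Time passes only in rows, so rows that repeat a pose let the fingers close. It gives the time, the measured TCP pose, the force and the opening at its end, in the units of the state.
- robot.get_obs(): the state, without advancing time (a new reading comes with each control period).
- cams.snapshot(name): name is "scene" or "top" or "wrist"; returns the picture (420x560x3 uint8, blue, green, red); there is no depth.
- cams.camera_model(name): a dict with "fx", "fy", "cx", "cy" (pixels), "pose" (4x4, takes a point from camera to world coordinates). Camera axes: x right, y up, looking along -z (the intrinsics and any distortion apply to the point x, -y, -z); pixel columns grow to the right and rows downward; lengths in m; the calibration is good to about 2 mm. The wrist camera is an equidistant fisheye: a pixel r from the principal point sees the ray r / f radians off the axis. A picture is of the moment at which its call begins: read the wrist's pose just before it. camera_model takes no time and is no camera call; for the wrist camera it gives the pose at the moment of the call.
- robot.close_job(): hands the job in, once; it reports no verdict.
The state is a dict: "clock": time; "joints": joint angles; "qd": joint speeds; "tau": joint torques, N m; "eef_pos": TCP position; "tool_rot": TCP orientation; "ft_force": force on the tool from outside, world axes, zero at the start; "wrist_torque": the same for the moment, N m; "gripper_width": finger opening in m.
Only numpy, scipy, OpenCV 4.12 (cv2) and the standard library are available. Lean on these libraries where they do the work, as an engineer would, in place of code of your own. Each camera call takes 0.05 s, during which the arm holds its last target. There are 200 camera calls.

## Task

Take the two test cassettes out of the rack and load them into the reader's sloping chute behind the one already there: each lying flat on the chute floor with its round sample port facing up and its port end leading down the slope, like the first. They may not run down by themselves, so see that they end up closed up snugly against each other and the stop at the bottom, at rest; leave the bottle, dish and beaker undisturbed.

Things in the scene. Friction and masses are not known exactly. Their poses are not given: they have to be found in the camera images.
- cassette_a_mid (a point): White plastic test cassette, slab 66 x 24 x 8 mm, about 25 g; point at the slab's centre. +x: along the 66, from port end (-33) to plain end (+33); +z: normal of the top face (+4). Round sample port, 12 diameter, stands 7 proud of the top face at x = -11; both faces otherwise flat. Starts in the rack, port end down, top face to either side of the rack, 52 mm showing.
- cassette_b_mid (a point): White plastic test cassette, slab 66 x 24 x 8 mm, about 25 g; point at the slab's centre. +x: along the 66, from port end (-33) to plain end (+33); +z: normal of the top face (+4). Round sample port, 12 diameter, stands 7 proud of the top face at x = -11; both faces otherwise flat. Starts in the rack, port end down, top face to either side of the rack, 52 mm showing.
- cassette_c_mid (a point): White plastic test cassette, slab 66 x 24 x 8 mm, about 25 g; point at the slab's centre. +x: along the 66, from port end (-33) to plain end (+33); +z: normal of the top face (+4). Round sample port, 12 diameter, stands 7 proud of the top face at x = -11; both faces otherwise flat. Lies already loaded in the chute, port up, port end against the stop.
- chute_stop (a point): Low end of a straight open steel chute, fixed, 40 mm above the bench; point on the floor surface, centre line, at the face of the stop (12 high). +x runs up the slope along the floor, 30 degrees above horizontal; y across; +z is the floor's normal, out of the chute. Friction varies: some cassettes slide down by themselves, some stick where they are left.
- chute_top (a point): Upper end of the chute floor, on the centre line, 236 mm up the slope from the stop, axes as chute_stop; this end is open. The channel is 28 mm wide between walls 3 thick that stand 7 above the floor.
- feeder: The reader that carries the chute, fixed; origin on the bench straight below chute_stop, +x horizontal in the chute's uphill direction. Its white housing spans x -132 to -12, y +-75 and is 105 high. A post and foot (90 wide) hold the chute from below.
- rack: Grey block, fixed, 50 x 125 x 30 high (mm), origin at the centre of its underside, on a shallow steel tray (250 x 240, floor 2, rim 18 high). Two slots in its top at y = -32 and +32, each 9.5 (x) by 25.5 (y) and 14 deep, hold a cassette each, thickness along x.
- reagent: Bystander: amber bottle, 48 diameter, 100 high, origin under its centre.
- dish: Bystander: closed clear round dish, 60 diameter, 15 high, on the tray, origin under its centre.
- beaker: Bystander: small glass beaker, 60 diameter, 70 high, origin under its centre.
There are look-alikes about, which are no part of the job. What is shaped like the part that bears cassette_a_mid but green or red is not meant.

How it is judged:
At the end, for the whole second after the job is handed in: All three cassettes lie flat on the chute floor (centre 4 mm above it within 2.5 mm, within 5 mm of the centre line), port face up, port end down the slope, closed up against the stop with no more than 6 mm of gaps in all, and at rest (x of cassette_a_mid in the frame of chute_stop between 0.028 and 0.171 m and y of cassette_a_mid in the frame of chute_stop between -0.005 and 0.005 m and z of cassette_a_mid in the frame of chute_stop between 0.0015 and 0.0065 m and angle between each of cassette_a_mid, cassette_b_mid, cassette_c_mid's own z axis and vertical below 0.64 rad and angle between each of cassette_a_mid, cassette_b_mid, cassette_c_mid's own x axis and vertical below 1.22 rad and linear speed of each of cassette_a, cassette_b, cassette_c below 0.02 m/s and x of cassette_b_mid in the frame of chute_stop between 0.028 and 0.171 m and y of cassette_b_mid in the frame of chute_stop between -0.005 and 0.005 m and z of cassette_b_mid in the frame of chute_stop between 0.0015 and 0.0065 m and x of cassette_c_mid in the frame of chute_stop between 0.028 and 0.171 m and y of cassette_c_mid in the frame of chute_stop between -0.005 and 0.005 m and z of cassette_c_mid in the frame of chute_stop between 0.0015 and 0.0065 m); the robot touches nothing.
It fails at once if the reagent is moved more than 25 mm or tipped (distance of reagent from where it was at the start of the episode above 0.025 m or angle between reagent's own z axis and vertical above 0.3 rad).
It fails at once if the dish is moved more than 25 mm or tipped (distance of dish from where it was at the start of the episode above 0.025 m or angle between dish's own z axis and vertical above 0.3 rad).
It fails at once if the beaker is moved more than 25 mm or tipped (distance of beaker from where it was at the start of the episode above 0.025 m or angle between beaker's own z axis and vertical above 0.3 rad).
It also fails if it takes over 72 s, if anything falls off the work surface, if the arm or the gripper's body presses on something with over 40 N, if the wrist force passes 120 N, or if a joint passes its speed limit or range.

## Working session

There is one attempt and no reset: what is moved stays moved. The work goes in short steps, Python scripts to look and compute and a shell command to move; the robot and the scene stay as the last step left them, time stands still between calls to the robot, and variables do not carry over. Pictures are saved under pics/ and viewed, about 8 in all and at most 12, crops included, and the job is handed in when it is done.

```bash
ls; mkdir -p pics; python3 - <<'E'
from cell import robot,cams
import cv2,numpy as np
for n in("scene","top"):
    cv2.imwrite(f"pics/{n}0.png",cams.snapshot(n))
    m=cams.camera_model(n);print(n,{k:(np.round(v,4).tolist()) for k,v in m.items() if not isinstance(v,str)})
o=robot.get_obs();print(o);print(robot.tcp_to_grasp)
E
```

```text
pics
scene {'fx': 457.5701, 'fy': 457.5701, 'cx': 271.9337, 'cy': 207.8354, 'pose': [[-0.7644, -0.422, 0.4875, 1.0425], [0.6446, -0.5162, 0.5639, 0.5289], [0.0137, 0.7453, 0.6666, 0.7857], [0.0, 0.0, 0.0, 1.0]]}
top {'fx': 467.1299, 'fy': 467.1299, 'cx': 282.8424, 'cy': 206.7809, 'pose': [[0.0184, 0.9973, -0.0711, 0.4927], [-0.9998, 0.0189, 0.0055, -0.0195], [0.0068, 0.0709, 0.9975, 1.3453], [0.0, 0.0, 0.0, 1.0]]}
{'clock': 0.1, 'joints': array([-1.32202248e+00,  3.42631697e-01,  1.52490746e+00, -1.88071451e-05,
        1.27540105e+00, -1.46020187e-01]), 'qd': array([-6.82630705e-04,  1.18617011e-04, -3.19459675e-03, -1.33739108e-04,
       -3.82596248e-04, -9.67277107e-05]), 'tau': array([ 3.05271773e-03, -4.34448302e+01, -2.46490484e+01,  3.27121370e-07,
        4.68231839e-03,  5.82934767e-08]), 'eef_pos': array([ 0.20184239, -0.48426768,  0.23071144]), 'tool_rot': array([-0.13820245, -0.69334369, -0.13915341,  0.69340532]), 'ft_force': array([0.07404419, 0.32700429, 0.24309088]), 'wrist_torque': array([ 0.01295835, -0.04888492,  0.04919312]), 'gripper_width': 0.0854515546259224}
-0.0187
```

View pics/scene0.png

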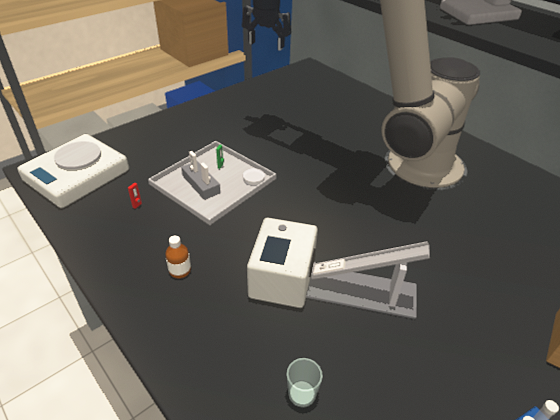

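View pics/top0.png

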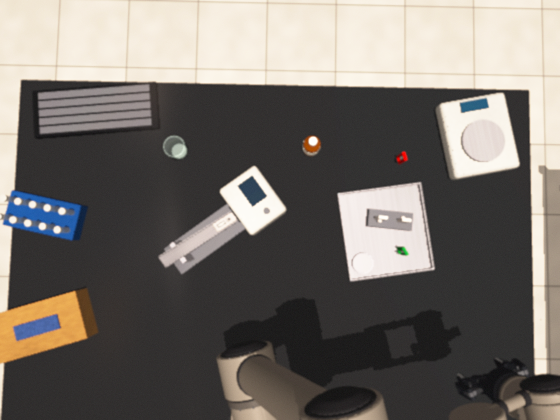

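Candidates: white cassettes in the rack at top px (382,217) and (407,218) / scene px (193,160) and (205,170). The look-alikes are green at top (402,250) / scene (220,156) and red at top (402,157) / scene (135,195). The loaded one is at top (224,222) / scene (330,266). I choose the two white ones in the rack and check them in a close crop.

```bash
cat > h.py <<'E'
import numpy as np,cv2
from scipy.spatial.transform import Rotation as R
from cell import robot,cams
def ray(n,u,v):
    m=cams.camera_model(n);P=np.array(m['pose']);d=np.array([(u-m['cx'])/m['fx'],-(v-m['cy'])/m['fy'],-1.])
    return P[:3,3],P[:3,:3]@d
def onz(n,u,v,z):
    o,d=ray(n,u,v);return o+d*(z-o[2])/d[2]
def proj(n,p):
    m=cams.camera_model(n);P=np.array(m['pose']);q=P[:3,:3].T@(np.array(p)-P[:3,3])
    return np.array([m['cx']+m['fx']*q[0]/-q[2],m['cy']-m['fy']*q[1]/-q[2]])
def tri(a,b):
    (o1,d1),(o2,d2)=ray('top',*a),ray('scene',*b)
    A=np.c_[d1,-d2];t=np.linalg.lstsq(A,o2-o1,rcond=None)[0]
    p,q=o1+d1*t[0],o2+d2*t[1];return (p+q)/2,np.linalg.norm(p-q)
def tool():
    o=robot.get_obs();q=o['tool_rot'];return o['eef_pos'],R.from_quat([q[1],q[2],q[3],q[0]])
E
python3 - <<'E'
import cv2,numpy as np
t=cv2.imread('pics/top0.png');s=cv2.imread('pics/scene0.png')
c=lambda i,x,y:cv2.resize(i[y:y+60,x:x+80],(400,300),interpolation=cv2.INTER_CUBIC)
def g(i,x,y,w,h):return cv2.resize(i[y:y+h,x:x+w],(400,300),interpolation=cv2.INTER_CUBIC)
cv2.imwrite('pics/m1.png',np.vstack([np.hstack([g(t,350,190,80,60),g(t,155,180,120,90)]),np.hstack([g(s,165,140,80,60),g(s,300,230,140,105)])]))
E
```

```text
(no output)
```

View pics/m1.png

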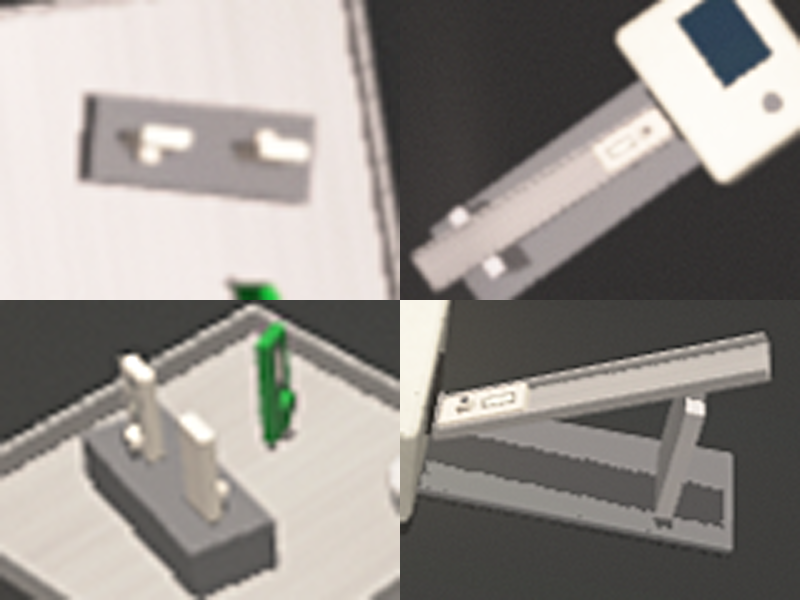

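```bash
python3 - <<'E'
from h import *
np.set_printoptions(precision=4,suppress=True)
C=[onz('top',350+u/5,190+v/5,.032) for u,v in[(97,96),(315,117),(303,203),(92,182)]]
C=np.array(C);print(C,[np.linalg.norm(C[i]-C[(i+1)%4]) for i in range(4)],C.mean(0))
# cassette tops
for n,(u,v) in dict(L=(170,137),R=(287,146)).items(): print(n,onz('top',350+u/5,190+v/5,.084))
# chute top end, walls' outer corners (top view crop k=1/3.333, scene 0.35)
T=lambda u,v:(155+u*.3,180+v*.3); S=lambda u,v:(300+u*.35,230+v*.35)
for a,b in[((12,254),(364,34)),((37,291),(369,78)),((267,110),(128,82)),((197,148),(38,96))]:
    print(tri(T(*a),S(*b)))
# housing top z .105
H=[onz('top',*T(u,v),.105) for u,v in[(217,37),(322,183),(409,120)]];print(np.array(H))
p,r=tool();print(p,r.as_matrix())
E
```

```text
[[ 0.584  -0.2709  0.032 ]
 [ 0.5745 -0.3941  0.032 ]
 [ 0.5259 -0.3873  0.032 ]
 [ 0.5355 -0.2684  0.032 ]] [np.float64(0.12356832378001778), np.float64(0.049082726858610204), np.float64(0.11931563673876625), np.float64(0.048624655837100204)] [ 0.555  -0.3302  0.032 ]
L [ 0.5589 -0.3006  0.084 ]
R [ 0.5552 -0.3641  0.084 ]
(array([0.4483, 0.2758, 0.1911]), np.float64(0.002525141376790543))
(array([0.4165, 0.2737, 0.1255]), np.float64(0.001007737895570356))
(array([0.5421, 0.1281, 0.0916]), np.float64(0.06726672789074917))
(array([0.5522, 0.1376, 0.0852]), np.float64(0.05814421967905277))
[[ 0.6198  0.1418  0.105 ]
 [ 0.5048  0.0551  0.105 ]
 [ 0.5562 -0.013   0.105 ]]
[ 0.2018 -0.4843  0.2307] [[-0.0003  0.3846 -0.9231]
 [ 0.0013 -0.9231 -0.3846]
 [-1.     -0.0013 -0.0002]]
```

Measured, with checks against the sizes given:
- **Rack:** centre (0.555, -0.331), yaw -4.5°. Edges come out at 120–124 x 49 mm against 125 x 50.
- **Cassettes:** both white ones are confirmed in the crop. L's port faces the robot (-x), R's port faces +x.
- **Chute:** top at about (0.432, 0.272, 0.158), uphill heading about 127°. Two independent estimates agree within 4 mm.

Now I move over cassette L.

```bash
python3 -m inch '[[30,-34,-400,-63,0,0],[30,-34,-400,-63,0,0],[30,-34,-400,-63,0,0],[30,-34,-400,-63,0,0],[30,-34,-400,-63,0,0],[30,-34,-400,-63,0,0],[30,-34,-400,-63,0,0],[30,-34,-400,-63,0,0],[30,-34,-400,-63,0,0],[30,-34,-400,-63,0,0]]' 120 40; python3 - <<'E'
from h import *
np.set_printoptions(precision=4,suppress=True)
o=robot.get_obs();p,r=tool();print(o['joints'],p,r.as_matrix())
m=cams.camera_model('wrist');print({k:(np.round(v,4).tolist()) for k,v in m.items() if not isinstance(v,str)})
cv2.imwrite('pics/w1.png',cams.snapshot('wrist'))
E
```

```text
clock: 1.35
eef_pos: [0.5571, -0.3003, 0.2015]
tool_rot: [-0.48, -0.519, -0.48, 0.519]
ft_force: [-0.1, -1.4, -0.1]
gripper_width: 0.0454
[-0.6153  0.5642  1.2471 -0.0003  1.3302 -0.5371] [ 0.5571 -0.3003  0.2015] [[-0.0001  0.9969 -0.0781]
 [-0.0002 -0.0781 -0.9969]
 [-1.     -0.0001  0.0002]]
{'fx': 325.1923, 'fy': 325.1923, 'cx': 283.6508, 'cy': 210.6681, 'pose': [[0.9969, 0.0754, 0.0208, 0.5631], [-0.0782, 0.9571, 0.2791, -0.2296], [0.0012, -0.2799, 0.96, 0.3443], [0.0, 0.0, 0.0, 1.0]]}
```

View pics/w1.png

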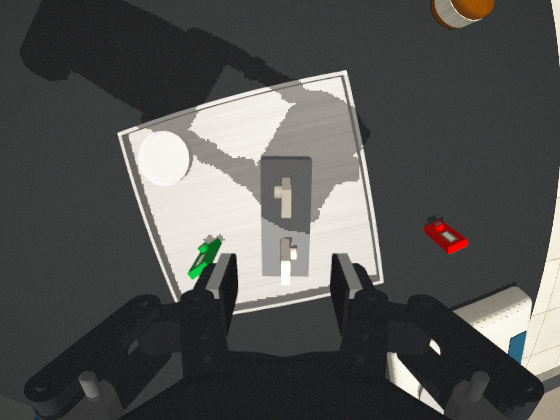

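Wrist view: L is the slab at px (286,197) with its port on the left (277,192), and R is at (287,262) with its port on the right (293,243). Green (205,257), red (446,235) and dish (163,158) stay clear.

```bash
cat >> h.py <<'E'
def wpose(): 
    m=cams.camera_model('wrist');return m,np.array(m['pose'])
def wproj(p,M=None):
    m,P=M or wpose();q=P[:3,:3].T@(np.array(p)-P[:3,3]);x,y,z=q[0],-q[1],-q[2]
    th=np.arctan2(np.hypot(x,y),z);k=m['fx']*th/np.hypot(x,y);return np.array([m['cx']+k*x,m['cy']+k*y])
def wonz(u,v,z,M=None):
    m,P=M or wpose();a,b=u-m['cx'],v-m['cy'];r=np.hypot(a,b);th=r/m['fx']
    d=P[:3,:3]@np.array([np.sin(th)*a/r,-np.sin(th)*b/r,-np.cos(th)]);return P[:3,3]+d*(z-P[2,3])/d[2]
E
python3 - <<'E'
from h import *
np.set_printoptions(precision=4,suppress=True)
i=cv2.imread('pics/w1.png')
X=np.array([.997,-.078]);Y=np.array([.078,.997]);c=np.array([.555,-.331])
for s in(32,-32):
  for z in(.084,.032):
    print(s,z,[wproj([*(c+(s+b)*1e-3*Y+a*1e-3*X),z]).round(1) for a in(-4,4) for b in(-12,12)])
g=cv2.cvtColor(i,cv2.COLOR_BGR2GRAY)
print(g[170:222:3,268:300]); 
m=((g<110)&(g>50)).astype(np.uint8)
print(wonz(262,156.5,.032),wonz(311,157,.032),wonz(262,276,.032),wonz(310,276,.032))
E
```

```text
32 0.084 [array([278.2, 217.3]), array([278.1, 189.4]), array([287.8, 217.3]), array([287.9, 189.4])]
32 0.032 [array([279. , 201.7]), array([278.9, 177.9]), array([287.1, 201.6]), array([287.1, 177.9])]
-32 0.084 [array([278.7, 284.3]), array([278.5, 260.6]), array([287.5, 284.3]), array([287.6, 260.6])]
-32 0.032 [array([279.3, 260.4]), array([279.2, 239.3]), array([286.9, 260.4]), array([286.9, 239.3])]
[[ 97  95 100  97 100  96  95 100  97  98 100  95  98  98  96  99 101  97
   97  96  99 100  99  98  96  96  98  98  96  97  96  97]
 [ 97  96  99  99  96  95  95  95  93  99  97  94  97  97 100  96  99  98
   93 100  95  96  95  99 100  97  97  99  97 100  98  96]
 [ 98  99  97  98  98  98  97  98  97  96  96  97  91  92  89  88  92  92
   89  90  95  92  92  94  99  94  96  98  99  97  94  98]
 [ 96  97 100  97  99  97  97  95  98  98  99  99  91 103 143 150 149 149
  148 150 150 151 105  89  97  97  96  97  98  97  96  98]
 [ 96  98  96  98  97  96  97  97  98  95  96  98  91 106 145 151 149 149
  149 151 149 147 119  94  95  95  99  96  96  96  99  99]
 [ 97  97  94  98  99  97
[... 1108 characters left out ...]
 197
  195 194 195 194 194 119  98  97  96  97  99  97  98  98]
 [100 100  96  96  95  95  94  96  98  99  98  94  96 162 190 192 193 197
  195 192 196 194 194 118  96  95  96  98  98  93  98  98]
 [ 96  97  95  96  97  95 100  96  97  98 100  96  96 160 189 194 196 193
  194 194 192 197 193 117  96  98  95  96  95  96 100  98]
 [ 98  99  97  95  97  98 100  97  95  97  93  97  94 103 111 114 113 112
  115 114 112 113 112  98  99  97  99  97  97  98  99  96]
 [111  97  97  95  96  96  95  97  95  99  97  96  97  95  96  97  96  95
   95  95  95  96  94  98  97  98  96  94  95  96  99  99]]
[ 0.5399 -0.2645  0.032 ] [ 0.587  -0.2687  0.032 ] [ 0.5274 -0.3918  0.032 ] [ 0.5791 -0.396   0.032 ]
```

```bash
python3 -m inch '[[60,2,0,0,0,0],[110,2,0,0,0,0],[136,2,0,0,0,0],[136,2,0,0,0,0],[136,2,0,0,0,0]]'; python3 -m inch '[[0,0,0,0,0,0],[0,0,0,0,0,0],[0,0,0,0,0,0],[0,0,0,0,0,0],[0,0,0,0,0,0],[0,0,0,0,0,0]]' 255 40
```

```text
clock: 2.02
eef_pos: [0.5606, -0.3005, 0.067]
tool_rot: [0.481, 0.519, 0.479, -0.519]
ft_force: [0.4, 0.6, 0.3]
gripper_width: 0.0452
clock: 2.78
eef_pos: [0.5603, -0.2999, 0.0666]
tool_rot: [-0.481, -0.519, -0.48, 0.519]
ft_force: [-3.0, -0.2, 6.3]
gripper_width: 0.0072
```

Grip holds at 7.2 mm with low side force. Next I lift and swing over to the chute's top end.

```bash
python3 -m inch '[[-20,0,0,0,0,0],[-60,0,0,0,0,0],[-120,0,0,0,0,0],[-134,0,0,0,0,0]]'; python3 -m inch '[[-130,-219,-615,-131.5,0,0],[-130,-219,-615,-131.5,0,0],[-130,-219,-615,-131.5,0,0],[-130,-219,-615,-131.5,0,0],[-130,-219,-615,-131.5,0,0],[-130,-219,-615,-131.5,0,0],[-130,-219,-615,-131.5,0,0],[-130,-219,-615,-131.5,0,0],[-130,-219,-615,-131.5,0,0],[-130,-219,-615,-131.5,0,0],[-130,-219,-615,-131.5,0,0],[-130,-219,-615,-131.5,0,0]]';python3 -m inch '[[0,0,0,-4,0,0],[0,0,0,-4,0,0]]'; python3 - <<'E'
from h import *
np.set_printoptions(precision=4,suppress=True)
o=robot.get_obs();p,r=tool();print(o['joints'],p,r.as_matrix())
E
```

```text
clock: 3.28
eef_pos: [0.5618, -0.3005, 0.2044]
tool_rot: [0.484, 0.519, 0.478, -0.518]
ft_force: [0.1, 0.0, -0.5]
gripper_width: 0.0071
clock: 4.78
eef_pos: [0.3874, 0.333, 0.3291]
tool_rot: [0.674, -0.213, 0.674, 0.214]
ft_force: [0.6, -1.1, -0.8]
gripper_width: 0.0072
clock: 5.03
eef_pos: [0.3884, 0.3304, 0.3287]
tool_rot: [0.667, -0.233, 0.668, 0.233]
ft_force: [-0.1, 1.3, -0.5]
gripper_width: 0.0072
[ 0.5546  0.2569  1.3769 -0.0001  1.5089 -1.6884] [0.3884 0.3304 0.3287] [[-0.0008 -0.6227  0.7824]
 [-0.0006  0.7824  0.6227]
 [-1.      0.     -0.001 ]]
```

```bash
python3 -m inch '[[0,0,0,0,0,-60],[0,0,0,0,0,-60],[0,0,0,0,0,-60],[0,0,0,0,0,-60],[0,0,0,0,0,-60],[0,0,0,0,0,-60],[0,0,0,0,0,-60],[0,0,0,0,0,-60]]'; python3 - <<'E'
from h import *
np.set_printoptions(precision=4,suppress=True)
o=robot.get_obs();p,r=tool();print(o['joints'],p,r.as_matrix())
cv2.imwrite('pics/w2.png',cams.snapshot('wrist'))
u=np.array([-.521,.692,.5])
print([wproj(np.array([.432,.272,.158])-k*u).round(1) for k in(0,.1,.2)])
E
```

```text
clock: 6.02
eef_pos: [0.389, 0.3303, 0.3296]
tool_rot: [0.695, -0.535, 0.462, -0.131]
ft_force: [0.8, 0.2, -0.1]
gripper_width: 0.0072
[ 1.0544  0.5005  1.4384 -0.9414  1.6911 -1.0577] [0.389  0.3303 0.3296] [[ 0.5388 -0.3114  0.7828]
 [-0.6765  0.3938  0.6223]
 [-0.502  -0.8649  0.0015]]
[array([401.5, 193.5]), array([374.2, 173.3]), array([356.9, 160.8])]
```

View pics/w2.png

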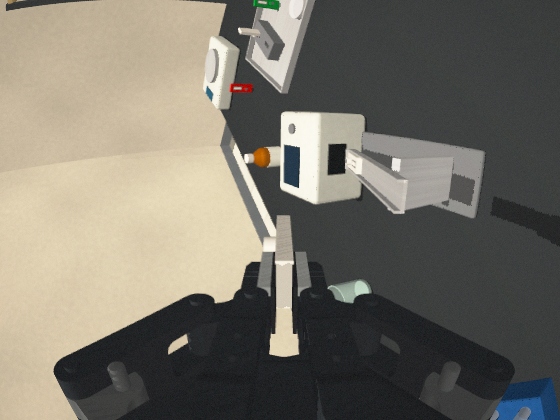

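```bash
cat > fk.py <<'E'
import numpy as np
from scipy.optimize import least_squares
from scipy.spatial.transform import Rotation as R
S=[([-1.32202,.34263,1.52491,0,1.2754,-.14602],[.20184,-.48427,.23071]),
([-.6153,.5642,1.2471,-.0003,1.3302,-.5371],[.5571,-.3003,.2015]),
([.5546,.2569,1.3769,-.0001,1.5089,-1.6884],[.3884,.3304,.3287]),
([1.0544,.5005,1.4384,-.9414,1.6911,-1.0577],[.389,.3303,.3296])]
Z=lambda a:R.from_euler('z',a).as_matrix()
Y=lambda a:R.from_euler('y',a).as_matrix()
lim=np.array([[-2.53,2.53],[-.77,2.02],[.04,2.7],[-1,4.14],[.28,2.66],[-3.11,3.11]])
def fk(q,k):
    d1,L2,L3,d6,e,a3,e2,a1=k
    A=Z(q[0]);p=A@[a1,e,d1];A=A@Y(q[1]);p=p+A@[0,0,L2];A=A@Y(q[2]);p=p+A@[a3,0,L3];A=A@Z(q[3]);p=p+A@[0,e2,0];A=A@Y(q[4]);p=p+A@[0,0,d6];A=A@Z(q[5])
    return p,A  # tool x = A z ; tool y = +-A y
def fit():
    f=lambda k:np.concatenate([fk(q,k)[0]-p for q,p in S]+[[1e-3*k[5],1e-3*k[7],1e-3*(k[3]-.25),1e-3*(k[1]-.4)]])
    return least_squares(f,[.2,.4,.4,.25,.04,0,.04,0])
E
python3 - <<'E'
from fk import *
np.set_printoptions(precision=4,suppress=True)
s=fit();print(s.x,np.abs(s.fun).max())
for q,p in S[2:]: print(fk(q,s.x)[1])
E
```

```text
[ 0.2229  0.5061  0.3798  0.3135  0.0764  0.0464 -0.     -0.0002] 0.00010614197764557121
[[ 0.6227 -0.7824 -0.0009]
 [-0.7824 -0.6227 -0.0007]
 [-0.      0.0011 -1.    ]]
[[ 0.3114 -0.7828  0.5388]
 [-0.3939 -0.6223 -0.6765]
 [ 0.8648 -0.0016 -0.5021]]
```

```bash
cat >> fk.py <<'E'
K=fit().x
def ik(p,d,y,q0=(1.0,.6,1.5,-.9,1.7,-1)):
    d=d/np.linalg.norm(d);T=np.c_[-np.array(y),-np.cross(d,y),d]
    def f(q):
        P,A=fk(q,K);return np.r_[(P-p)*5,(A-T).ravel()]
    s=least_squares(f,np.clip(q0,lim[:,0]+.01,lim[:,1]-.01),bounds=(lim[:,0],lim[:,1]));return s.x,np.linalg.norm(s.fun)
E
python3 - <<'E'
from fk import *
np.set_printoptions(precision=3,suppress=True)
a=np.radians(127.)
top=np.array([.432,.272,.158])
for tilt in(30,40):
  for s in(.09,.002):
    b=np.radians(30);u0=np.array([np.cos(a)*np.cos(b),np.sin(a)*np.cos(b),np.sin(b)])
    b=np.radians(tilt);u=np.array([np.cos(a)*np.cos(b),np.sin(a)*np.cos(b),np.sin(b)]);n=np.array([-np.cos(a)*np.sin(b),-np.sin(a)*np.sin(b),np.cos(b)])
    for sg in(-1,1):
        print(tilt,s,sg,*ik(top+u0*s+n*.006,-u,sg*n,(1,.6,1.5,-.9,1.7,-1 if sg<0 else 2.1)))
# push, tool perpendicular/vertical at s=198 and 100; tool y along chute
b=np.radians(30);u0=np.array([np.cos(a)*np.cos(b),np.sin(a)*np.cos(b),np.sin(b)]);n=np.array([-np.cos(a)*np.sin(b),-np.sin(a)*np.sin(b),np.cos(b)])
h=np.array([np.cos(a),np.sin(a),0])
for s in(.03,-.04,-.11): 
  for sg in(-1,1):
    print('push',s,sg,*ik(top+u0*s+n*.01,-n,sg*u0,(.5,.5,1.4,0,1.5,-1.6 if sg>0 else 1.4)))
    print('vert',s,sg,*ik(top+u0*s+n*.01,np.array([0,0,-1.]),sg*h,(.5,.5,1.4,0,1.5,-1.6 if sg>0 else 1.4)))
E
```

```text
30 0.09 -1 [ 1.055  0.652  1.545 -0.919  1.557 -0.838] 3.60949536271692e-12
30 0.09 1 [ 1.055  0.652  1.545 -0.919  1.557  2.303] 1.595086389280461e-11
30 0.002 -1 [ 0.928  0.668  1.674 -1.     1.395 -0.776] 0.009493107751074623
30 0.002 1 [ 0.928  0.668  1.674 -1.     1.395  2.366] 0.009493107751113797
40 0.09 -1 [ 1.003  0.571  1.555 -0.807  1.459 -0.929] 1.0798334390870018e-14
40 0.09 1 [ 1.003  0.571  1.555 -0.807  1.459  2.213] 4.209463920460903e-14
40 0.002 -1 [ 0.872  0.584  1.687 -0.892  1.284 -0.89 ] 8.20098270181532e-14
40 0.002 1 [ 0.872  0.584  1.687 -0.892  1.284  2.251] 2.5171359383927876e-13
push 0.03 -1 [0.166 0.457 1.617 0.472 1.354 0.92 ] 1.1161701623878473e-13
vert 0.03 -1 [ 0.452  0.36   1.644 -0.     1.138  1.377] 1.140934255666786e-13
push 0.03 1 [ 0.166  0.457  1.617  0.472  1.354 -2.221] 1.6034437829385552e-12
vert 0.03 1 [ 0.452  0.36   1.644 -0.     1.138 -1.764] 7.499632770979066e-14
push -0.04 -1 [0.07  0.537 1.589 0.445 1.344 0.821] 5.360438710273625e-12
vert -0.04 -1 [ 0.336  0.41   1.674 -0.     1.058  1.261] 3.470278124266361e-11
push -0.04 1 [ 0.07   0.537  1.589  0.445  1.344 -2.321] 1.7363719368100704e-11
vert -0.04 1 [ 0.336  0.41   1.674 -0.     1.058 -1.88 ] 2.3076446789693297e-11
push -0.11 -1 [-0.016  0.625  1.537  0.417  1.342  0.738] 4.814157373223196e-10
vert -0.11 -1 [ 0.227  0.475  1.679 -0.     0.988  1.152] 7.321596804429265e-09
push -0.11 1 [-0.016  0.625  1.537  0.417  1.342 -2.404] 1.1304896551870267e-09
vert -0.11 1 [ 0.227  0.475  1.679 -0.     0.988 -1.99 ] 5.752484726959619e-09
```

```bash
cat >> h.py <<'E'
def frame(a,tilt):
    a,b=np.radians(a),np.radians(tilt)
    return np.array([np.cos(a)*np.cos(b),np.sin(a)*np.cos(b),np.sin(b)]),np.array([-np.cos(a)*np.sin(b),-np.sin(a)*np.sin(b),np.cos(b)])
def rows(p,X,Y):
    "shift mm and rotvec deg from the present pose to TCP p, tool x = X, tool y = Y"
    P,r=tool();T=R.from_matrix(np.c_[X,Y,np.cross(X,Y)])
    return np.r_[r.inv().apply(np.array(p)-P)*1e3,np.degrees((r.inv()*T).as_rotvec())].round(1)
E
python3 - <<'E'
from h import *
top=np.array([.432,.272,.158]);u,n=frame(127,30);U,N=frame(127,35)
print(rows(top+.06*u+.02*n,-U,-N))
E
```

```text
[88.8 92.7 -1.8  0.7  1.3  4.9]
```

```bash
python3 -m inch '[[44,46,-1,0,1,2.5],[89,93,-2,0.7,1.3,4.9],[89,93,-2,0.7,1.3,4.9],[89,93,-2,0.7,1.3,4.9],[89,93,-2,0.7,1.3,4.9],[89,93,-2,0.7,1.3,4.9]]'; python3 - <<'E'
from h import *
np.set_printoptions(precision=4,suppress=True)
print(robot.get_obs()['joints'],tool()[1].as_matrix())
i=cams.snapshot('wrist');cv2.imwrite('pics/w3.png',i);M=wpose();np.save('w3.npy',M[1]);
top=np.array([.432,.272,.158]);u,n=frame(127,30);w=np.cross(n,u)
for k in(0,.06,.12): print([(wproj(top-k*u+y*1e-3*w+z*1e-3*n)).round(1) for y,z in((-14,7),(14,7),(-17,7),(17,7),(-14,0),(14,0))])
x0,y0=260,120
cv2.imwrite('pics/w3c.png',cv2.resize(i[y0:y0+120,x0:x0+160],None,fx=5,fy=5,interpolation=cv2.INTER_CUBIC))
E
```

```text
clock: 6.82
eef_pos: [0.4063, 0.3061, 0.2057]
tool_rot: [0.699, -0.509, 0.49, -0.11]
ft_force: [0.1, -0.2, -0.3]
gripper_width: 0.0065
[ 0.9795  0.5908  1.5989 -0.8954  1.4555 -0.8862] [[ 0.4951 -0.3448  0.7975]
 [-0.6535  0.4571  0.6033]
 [-0.5726 -0.8198  0.001 ]]
[array([295.5, 246.5]), array([296. , 206.7]), array([295.5, 250.5]), array([296.1, 202.2]), array([305.7, 246.1]), array([306.7, 206.4])]
[array([287.1, 219.4]), array([287.2, 187.3]), array([287.1, 222.8]), array([287.3, 183.7]), array([295.3, 219.2]), array([295.6, 187.1])]
[array([281.6, 201.6]), array([281.6, 174.7]), array([281.6, 204.4]), array([281.6, 171.8]), array([288.4, 201.4]), array([288.5, 174.6])]
```

View pics/w3c.png

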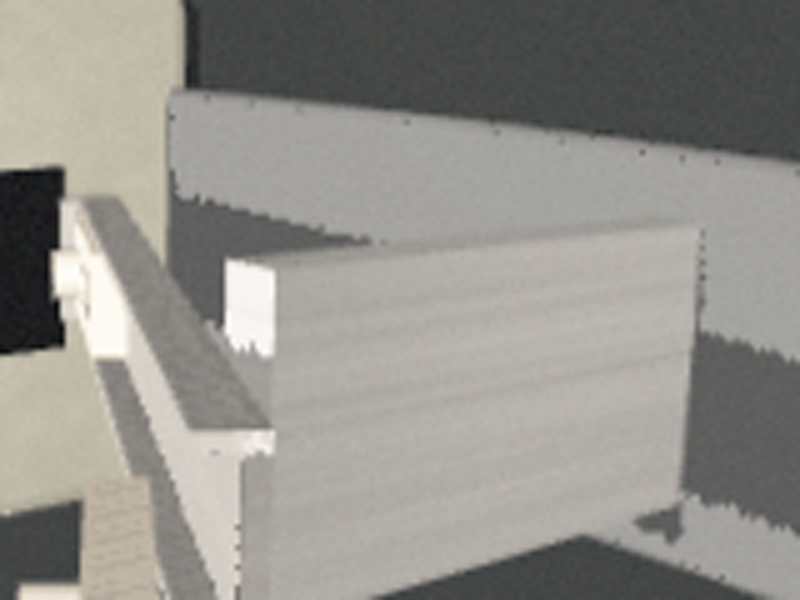

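```bash
python3 - <<'E'
import cv2
i=cv2.imread('pics/w3.png')
cv2.imwrite('pics/w3d.png',cv2.resize(i[170:265,255:355],None,fx=6,fy=6,interpolation=cv2.INTER_CUBIC))
E
```

```text
(no output)
```

View pics/w3d.png

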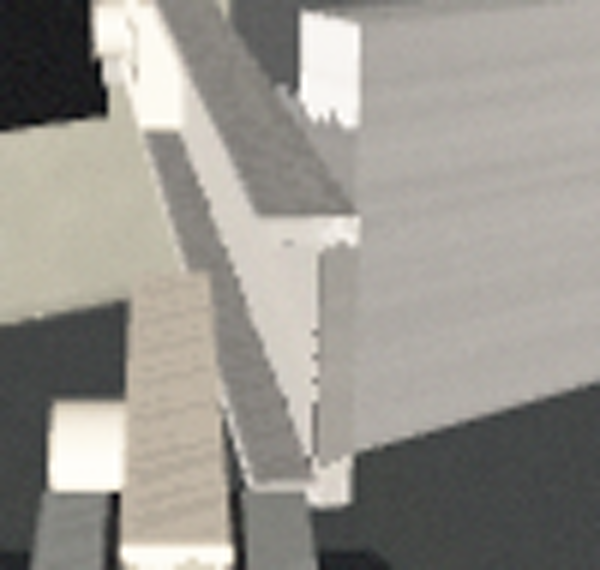

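Wrist crop: the chute end corners are at px (298.3,206.2), (296.2,250), (307.2,249.7) and (308,210.8). The held cassette has its port up (left in the image) and is parallel to the chute. I fit a small correction to the chute's pose from these points.

```bash
python3 - <<'E'
from h import *
from scipy.optimize import least_squares
np.set_printoptions(precision=4,suppress=True)
m,_=wpose();M=(m,np.load('w3.npy'))
top0=np.array([.432,.272,.158])
C=[((298.3,206.2),17,7),((296.2,250),-14,7),((307.2,249.7),-14,0),((308,210.8),14,0)]
L=[((280,191.7),-14,7),((280.8,170),17,7)]
def f(x,fixz):
    u,n=frame(127+x[3]*100,30);w=np.cross(n,u);t=top0+x[:3]
    r=[wproj(t+y*1e-3*w+z*1e-3*n,M)-p for p,y,z in C]
    r+=[wproj(t-s*u+y*1e-3*w+z*1e-3*n,M)-p for (p,y,z),s in zip(L,x[4:])]
    return np.r_[np.ravel(r),x[2]*fixz,(x[:2])*200,x[3]*100/1.]
for fz in(100,1500):
    s=least_squares(f,[0,0,0,0,.1,.12],args=(fz,),x_scale=[.01]*6);u,n=frame(127,30);w=np.cross(n,u)
    print(s.x,'u,w,n:',[round(float(s.x[:3]@k)*1e3,1) for k in(u,w,n)],s.fun)
E
```

```text
[ 0.0021  0.002  -0.0011 -0.0051  0.1702  0.1427] u,w,n: [-0.3, -2.9, -1.1] [-0.4949  0.1282  0.7345  0.0103 -0.1352 -0.0345  0.2823 -0.2732 -0.8788
  0.2699  0.1945 -0.0902 -0.1105  0.4208  0.3936 -0.505 ]
[ 0.0009  0.0026 -0.0001 -0.0055  0.1688  0.1405] u,w,n: [1.3, -2.3, -0.9] [-0.5533 -0.0367  0.6518  0.1805 -0.1401  0.136   0.3067 -0.3999 -0.9254
  0.2829  0.2349 -0.1087 -0.1352  0.1815  0.5258 -0.5469]
```

```bash
python3 - <<'E'
from h import *
np.set_printoptions(precision=4,suppress=True)
P,r=tool();m=wpose()
for x in(47,-19):
  for z in(-12,12): print(x,z,[wproj(P+r.apply(np.array([x,y,z])*1e-3)).round(1) for y in(-4,4)])
top=np.array([.4335,.2743,.157]);u,n=frame(126.5,30);U,N=frame(126.5,34)
for s,k in((.04,.016),(.003,.0085)): print(rows(top+s*u+k*n,-U,-N))
E
```

```text
47 -12 [array([278.1, 216.1]), array([291.2, 216.1])]
47 12 [array([278.3, 252.2]), array([290.9, 252.2])]
-19 -12 [array([275.3, 262.6]), array([294.4, 262.6])]
-19 12 [array([275.9, 310.2]), array([293.7, 310.2])]
[20.7  3.3  3.   0.3  0.5 -0.9]
[58.2  7.6  2.6  0.3  0.5 -0.9]
```

```bash
python3 -m inch '[[21,3.3,3,0.3,0.5,-0.9],[21,3.3,3,0.3,0.5,-0.9],[40,5.5,2.8,0.3,0.5,-0.9],[58,7.6,2.6,0.3,0.5,-0.9],[58,7.6,2.6,0.3,0.5,-0.9],[58,7.6,2.6,0.3,0.5,-0.9]]'; python3 - <<'E'
from h import *
np.set_printoptions(precision=4,suppress=True)
print(robot.get_obs()['joints'])
a=cams.snapshot('wrist');b=cams.snapshot('scene')
g=lambda i,x,y,w,h:cv2.resize(i[y:y+h,x:x+w],(400,300),interpolation=cv2.INTER_CUBIC)
cv2.imwrite('pics/w4.png',np.hstack([g(a,230,150,120,90),g(b,360,200,120,90)]))
E
```

```text
clock: 7.62
eef_pos: [0.4344, 0.2717, 0.1643]
tool_rot: [0.696, -0.511, 0.49, -0.12]
ft_force: [-1.6, 2.3, 0.5]
gripper_width: 0.0067
[ 0.9055  0.6388  1.6694 -0.9567  1.3575 -0.8214]
```

View pics/w4.png

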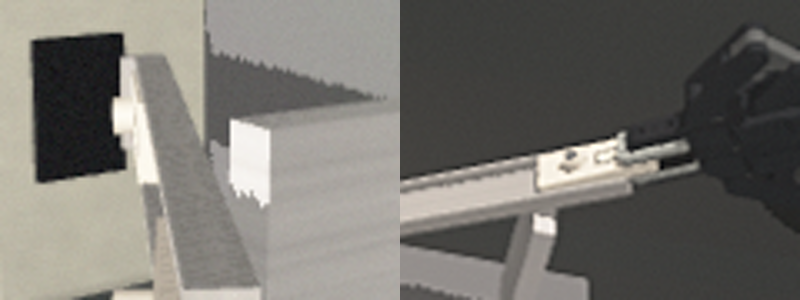

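```bash
python3 -m inch '[[0,0,0,0,0,0],[0,0,0,0,0,0],[0,0,0,0,0,0],[0,0,0,0,0,0]]' 150 40;python3 -m inch '[[-30,0,0,0,0,0],[-70,0,0,0,0,0],[-70,0,0,0,0,0]]'; python3 - <<'E'
from h import *
a=cams.snapshot('top');b=cams.snapshot('scene')
g=lambda i,x,y,w,h:cv2.resize(i[y:y+h,x:x+w],(400,300),interpolation=cv2.INTER_CUBIC)
cv2.imwrite('pics/w5.png',np.hstack([g(a,155,180,120,90),g(b,300,210,160,120)]))
E
```

```text
clock: 8.22
eef_pos: [0.4343, 0.2722, 0.1648]
tool_rot: [0.696, -0.511, 0.49, -0.12]
ft_force: [0.9, 0.4, -0.3]
gripper_width: 0.035
clock: 8.6
eef_pos: [0.3995, 0.321, 0.2052]
tool_rot: [0.697, -0.511, 0.488, -0.119]
ft_force: [0.1, -0.8, -1.5]
gripper_width: 0.035
```

View pics/w5.png

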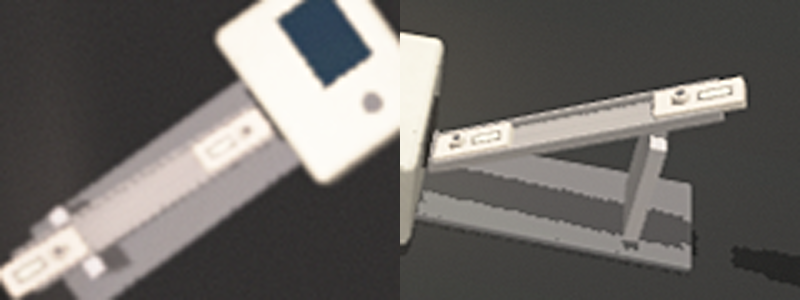

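Cassette L lies flat with its port up, but it sticks at the top, overhanging the end. I will push it down with closed fingers, the tool square to the floor.

```bash
cat >> h.py <<'E'
top=np.array([.4335,.2743,.157]);u,n=frame(126.5,30);w=np.cross(n,u)
def chute():
    P,_=tool();d=P-top;f=robot.get_obs()['ft_force'];return np.round([236+d@u*1e3,d@w*1e3,d@n*1e3],1),np.round([f@u,f@w,f@n],1)
E
python3 - <<'E'
from h import *
print(chute(),rows(top+.075*u+.04*n,-n,u))
E
```

```text
(array([307.8,   0.6,  12.5]), array([ 0.1,  0. , -0.5])) [ -5.1 -27.2   0.5   0.1  -0.2  86. ]
```

```bash
python3 -m inch '[[-5,-27,0,0,0,0],[-5,-27,0,0,0,86],[-5,-27,0,0,0,86],[-5,-27,0,0,0,86],[-5,-27,0,0,0,86],[-5,-27,0,0,0,86],[-5,-27,0,0,0,86],[-5,-27,0,0,0,86],[-5,-27,0,0,0,86],[-5,-27,0,0,0,86],[-5,-27,0,0,0,86],[-5,-27,0,0,0,86]]' 255 40; python3 - <<'E'
from h import *
print(chute(),robot.get_obs()['joints'].round(2),rows(top+.06*u+.0035*n,-n,u),rows(top-.05*u+.0035*n,-n,u))
E
```

```text
clock: 10.2
eef_pos: [0.4057, 0.3109, 0.2295]
tool_rot: [0.591, -0.041, 0.707, 0.387]
ft_force: [0.4, -0.6, 0.1]
gripper_width: -0.0
(array([312. ,   0.6,  39.8]), array([-0.6,  0. ,  0.4])) [ 0.21  0.39  1.57  0.48  1.43 -2.13] [ 36.3 -16.    0.6   0.   -0.1   0.1] [ 3.66e+01 -1.26e+02  6.00e-01  0.00e+00 -1.00e-01  1.00e-01]
```

```bash
python3 -m inch '[[36,-10,0.5,0,0,0],[36,-16,0.5,0,0,0],[36,-30,0.5,0,0,0],[36,-45,0.5,0,0,0],[36,-57,0.5,0,0,0],[36,-69,0.5,0,0,0],[36,-81,0.5,0,0,0],[36,-93,0.5,0,0,0],[36,-105,0.5,0,0,0],[36,-115,0.5,0,0,0]]'; python3 - <<'E'
from h import *
print(chute(),robot.get_obs()['joints'].round(2))
a=cams.snapshot('top');b=cams.snapshot('scene')
g=lambda i,x,y,w,h:cv2.resize(i[y:y+h,x:x+w],(400,300),interpolation=cv2.INTER_CUBIC)
cv2.imwrite('pics/w6.png',np.hstack([g(a,155,180,120,90),g(b,300,210,160,120)]))
E
```

```text
clock: 11.45
eef_pos: [0.4555, 0.2442, 0.14]
tool_rot: [0.591, -0.04, 0.707, 0.387]
ft_force: [0.1, -0.5, -0.0]
gripper_width: -0.0
(array([195.2,   0.2,   3.9]), array([-0.4,  0.2,  0.2])) [ 0.08  0.54  1.6   0.45  1.33 -2.31]
```

View pics/w6.png

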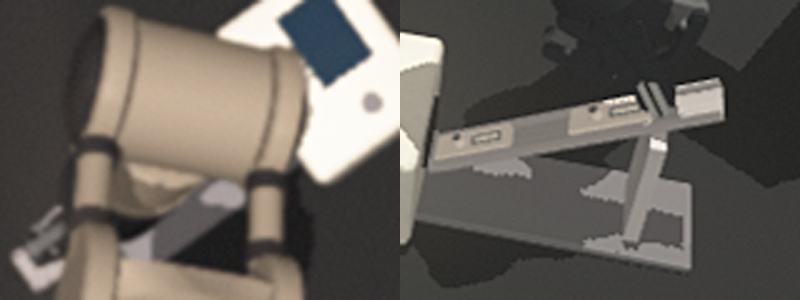

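```bash
python3 -m inch '[[0,-10,0,0,0,0],[0,-20,0,0,0,0],[0,-30,0,0,0,0],[0,-40,0,0,0,0],[0,-44,0,0,0,0]]';python3 -m inch '[[0,-3,0,0,0,0],[0,-5,0,0,0,0],[0,-5,0,0,0,0]]';python3 - <<'E'
from h import *
print(chute())
E
```

```text
clock: 12.18
eef_pos: [0.478, 0.2135, 0.118]
tool_rot: [0.591, -0.04, 0.707, 0.387]
ft_force: [0.4, 0.6, -0.1]
gripper_width: -0.0001
clock: 12.55
eef_pos: [0.4803, 0.2106, 0.116]
tool_rot: [0.591, -0.04, 0.707, 0.387]
ft_force: [0.3, -0.0, 0.0]
gripper_width: -0.0001
(array([147.1,   0.2,   4. ]), array([-0.1, -0.2,  0.1]))
```

```bash
for i in 1 2 3; do python3 -m inch '[[0,-1,0,0,0,0],[0,-2,0,0,0,0],[0,-2,0,0,0,0]]' | grep -E 'eef|force'; done; python3 -c "
from h import *
print(chute())"
```

```text
eef_pos: [0.4813, 0.2092, 0.115]
ft_force: [-0.2, 0.5, -0.5]
eef_pos: [0.4824, 0.2078, 0.1139]
ft_force: [0.6, 0.1, 0.7]
eef_pos: [0.4834, 0.2063, 0.1129]
ft_force: [-0.7, 0.6, 0.6]
(array([140.9,   0.3,   4. ]), array([1.1, 0.2, 0.1]))
```

```bash
for i in 1 2 3; do python3 -m inch '[[0,-1,0,0,0,0],[0,-2,0,0,0,0],[0,-2,0,0,0,0]]' | grep -E 'force'; python3 -c "
from h import *
print(chute())";done
```

```text
ft_force: [-2.5, 4.2, 6.1]
(array([140.1,   0.3,   3.9]), array([ 7.2, -0.5,  2.9]))
ft_force: [-6.4, 8.7, 9.6]
(array([139.8,   0.3,   3.9]), array([14.2, -0.1,  2.9]))
ft_force: [-9.0, 12.4, 14.9]
(array([139.6,   0.3,   3.9]), array([20.7, -0.2,  5.2]))
```

```bash
python3 -m inch '[[0,12,0,0,0,0],[-50,12,0,0,0,0],[-100,12,0,0,0,0],[-150,0,0,0,0,0],[-150,0,0,0,0,0]]' 120 40; python3 - <<'E'
from h import *
a=np.radians(-4.5);y=np.array([np.cos(a),np.sin(a),0])
print(rows([.5553,-.3638,.20],[0,0,-1],y),tool()[0])
E
```

```text
clock: 15.42
eef_pos: [0.534, 0.14, 0.242]
tool_rot: [0.594, -0.041, 0.705, 0.385]
ft_force: [-1.2, 0.6, -0.2]
gripper_width: 0.0452
[-171.2 -384.1 -281.3  127.3  -33.6  -15.6] [0.53400995 0.13996866 0.24195464]
```

```bash
python3 -m inch '[[-171,-384,-281,127.3,-33.6,-15.6],[-171,-384,-281,127.3,-33.6,-15.6],[-171,-384,-281,127.3,-33.6,-15.6],[-171,-384,-281,127.3,-33.6,-15.6],[-171,-384,-281,127.3,-33.6,-15.6],[-171,-384,-281,127.3,-33.6,-15.6],[-171,-384,-281,127.3,-33.6,-15.6],[-171,-384,-281,127.3,-33.6,-15.6],[-171,-384,-281,127.3,-33.6,-15.6],[-171,-384,-281,127.3,-33.6,-15.6],[-171,-384,-281,127.3,-33.6,-15.6],[-171,-384,-281,127.3,-33.6,-15.6]]'; cat > r.py <<'E'
from h import *
a=np.radians(-4.5);y=np.array([np.cos(a),np.sin(a),0])
print(rows([.5553,-.3638,.20],[0,0,-1],y),tool()[0],robot.get_obs()['joints'].round(2))
E
python3 r.py
```

```text
clock: 16.92
eef_pos: [0.5534, -0.3606, 0.1952]
tool_rot: [0.49, 0.509, 0.5, -0.501]
ft_force: [0.0, -0.3, 0.1]
gripper_width: 0.0451
[-4.8  2.   3.1  3.4 -1.   0.1] [ 0.55339062 -0.36055455  0.19520839] [-0.7   0.63  1.15  0.01  1.38 -0.68]
```

```bash
python3 -m inch '[[0,0,0,0,0,0],[0,0,0,0,0,0]]' >/dev/null; python3 r.py; python3 - <<'E'
from h import *
i=cams.snapshot('wrist');cv2.imwrite('pics/w7.png',i);g=cv2.cvtColor(i,cv2.COLOR_BGR2GRAY)
P=[[*(np.array([.5553,-.3638])+b*1e-3*np.array([.078,.997])+a*1e-3*np.array([.997,-.078])),.084] for a in(-4,4) for b in(-12,12)]
q=np.array([wproj(p) for p in P]);print(q.round(1))
c=q.mean(0).astype(int);np.set_printoptions(linewidth=200);print(c);print(g[c[1]-24:c[1]+24:4,c[0]-16:c[0]+17])
E
```

```text
[-4.1  1.6  2.8  3.9 -1.1  0.1] [ 0.55369146 -0.36088641  0.19592957] [-0.7   0.63  1.15  0.01  1.38 -0.69]
[[279.  226. ]
 [280.9 197.7]
 [288.7 226.6]
 [290.8 198.4]]
[284 212]
[[ 96  96  99  93  99  97  94  94  95  94  93  88 113 143 148 143 145 145 145 145 147 101  89  98  97  97  97  96  96  97  97  98  96]
 [ 94  95  97  96  92  98  94  97  97  97  91  89 128 143 147 145 145 142 144 145 146 124  97  94  97  96  94  99  99 100  95  97  95]
 [ 96  97  91  95  95  97  98  94  97  96  88  96 139 146 145 145 147 146 144 147 148 154 172 179 174 176 176 178 110  93  94  93  95]
 [ 93  93  94  94  94  94  96  95  94  91  86 102 182 190 192 192 191 189 189 190 191 190 199 199 199 198 196 199 117  97  95  94  94]
 [ 96  92  94  93  96  94  96  94  94  93  90 126 182 190 189 191 192 191 191 191 190 186 180 177 178 179 180 146 103  93  93  96  95]
 [ 96  95  96  97  94  96  93  93  96  91  78 166 188 188 189 192 189 192 189 192 190 132 100  96  95  91  93  98  97  98  95  93  97]
 [ 97  96  94  96  96  96  96  95  95  93 105 180 190 189 189 186 190 186 187 191 176 111  95  95  95  95  96  98  93  96  93  95  91]
 [ 94  92  94  98  94  96  94  97  93  92 122 185 188 193 191 191 191 190 189 191 150 104  95  96  93  94  93  94  98  95  95  96  93]
 [ 95  93  94  95  96  93  94  94  95  94 142 185 189 191 190 190 191 191 191 189 133  94  93  91  95  93  94  94  92  96  94  94  93]
 [ 92  96  93  95  95  93  96  92  96  96 165 187 188 191 189 190 190 188 188 174 110  94  92  96  93  93  95  93  92  93  95  93  95]
 [229 231 229 229 230 230 227 229 226 224 222 221 153 131 133 133 126 123 126 125 118 114 106 102 102 103  93  94  94  95  95  94  95]
 [230 229 229 227 228 227 227 226 225 224 226 223 224 223 222 224 222 223 225 223 224 227 228 229 228 232 230 159 142 142 140 143 140]]
```

```bash
python3 -m inch '[[40,0.5,2.8,3.9,-1.1,0.1],[70,0.5,2.8,3.9,-1.1,0.1],[70,0.5,2.8,3.9,-1.1,0.1],[70,0.5,2.8,3.9,-1.1,0.1]]'; sed -i 's/.5553,-.3638,.20/.5542,-.3638,.066/' r.py; python3 r.py
```

```text
clock: 17.73
eef_pos: [0.5548, -0.3635, 0.1279]
tool_rot: [0.481, 0.52, 0.478, -0.52]
ft_force: [-1.2, -0.4, 0.3]
gripper_width: 0.0451
[61.9 -0.8  0.2 -0.2  0.1 -0.2] [ 0.55480643 -0.3634978   0.12792336] [-0.7   0.68  1.25 -0.    1.21 -0.61]
```

```bash
python3 -m inch '[[40,-0.8,0,0,0,0],[62,-0.8,0,0,0,0],[62,-0.8,0,0,0,0],[62,-0.8,0,0,0,0]]';python3 -m inch '[[0,0,0,0,0,0],[0,0,0,0,0,0],[0,0,0,0,0,0],[0,0,0,0,0,0],[0,0,0,0,0,0],[0,0,0,0,0,0]]' 255 40
```

```text
clock: 18.23
eef_pos: [0.5547, -0.3637, 0.0669]
tool_rot: [0.481, 0.52, 0.477, -0.52]
ft_force: [-0.4, 0.5, 0.8]
gripper_width: 0.0449
clock: 18.98
eef_pos: [0.554, -0.3631, 0.0658]
tool_rot: [-0.48, -0.52, -0.478, 0.52]
ft_force: [-0.9, -0.1, 6.3]
gripper_width: 0.0069
```

```bash
python3 -m inch '[[-20,0,0,0,0,0],[-60,0,0,0,0,0],[-120,0,0,0,0,0],[-160,0,0,0,0,0],[-160,0,0,0,0,0]]'; python3 - <<'E'
from h import *
U,N=frame(126.5,90);print(rows([.388,.33,.33],-U,N),robot.get_obs()['gripper_width'])
E
```

```text
clock: 19.6
eef_pos: [0.5548, -0.3634, 0.2291]
tool_rot: [0.483, 0.52, 0.476, -0.52]
ft_force: [0.0, -0.1, -0.4]
gripper_width: 0.007
[-1.069e+02 -2.221e+02 -6.768e+02  4.880e+01  1.000e-01 -6.000e-01] 0.006963886018490785
```

```bash
python3 -m inch '[[-107,-222,-677,48.8,0,-0.6],[-107,-222,-677,48.8,0,-0.6],[-107,-222,-677,48.8,0,-0.6],[-107,-222,-677,48.8,0,-0.6],[-107,-222,-677,48.8,0,-0.6],[-107,-222,-677,48.8,0,-0.6],[-107,-222,-677,48.8,0,-0.6],[-107,-222,-677,48.8,0,-0.6],[-107,-222,-677,48.8,0,-0.6],[-107,-222,-677,48.8,0,-0.6],[-107,-222,-677,48.8,0,-0.6],[-107,-222,-677,48.8,0,-0.6]]';python3 -m inch '[[0,0,0,0,0,0],[0,0,0,0,0,0]]' >/dev/null; python3 - <<'E'
from h import *
U,N=frame(126.5,34);print(rows(top+.15*u+.1*n,-U,N),robot.get_obs()['joints'].round(2),tool()[0])
E
```

```text
clock: 21.1
eef_pos: [0.3861, 0.3331, 0.3294]
tool_rot: [-0.22, -0.668, -0.224, 0.674]
ft_force: [-0.2, -0.9, 0.0]
gripper_width: 0.0073
[10.7 -7.8 -4.   0.2  0.3 56.4] [0.55 0.26 1.37 0.01 1.52 1.48] [0.38745341 0.32989314 0.32925379]
```

```bash
python3 -m inch '[[11,-8,-4,0,0,56.4],[11,-8,-4,0,0,56.4],[11,-8,-4,0,0,56.4],[11,-8,-4,0,0,56.4],[11,-8,-4,0,0,56.4],[11,-8,-4,0,0,56.4],[11,-8,-4,0,0,56.4],[11,-8,-4,0,0,56.4]]'; python3 - <<'E'
from h import *
U,N=frame(126.5,34);print(chute(),rows(top+.06*u+.02*n,-U,N),robot.get_obs()['joints'].round(2))
E
```

```text
clock: 22.35
eef_pos: [0.3868, 0.3387, 0.3203]
tool_rot: [0.51, 0.696, -0.119, -0.491]
ft_force: [-0.3, -0.8, 0.2]
gripper_width: 0.0071
(array([386.6,  -0.7, 101.7]), array([-0.3,  0.7,  0.3])) [ 96.3 -74.9   0.4   0.    0.2   0.2] [ 1.04  0.51  1.39 -0.87  1.7   2.07]
```

```bash
python3 -m inch '[[48,-38,0,0,0.2,0.2],[96,-75,0,0,0.2,0.2],[96,-75,0,0,0.2,0.2],[96,-75,0,0,0.2,0.2],[96,-75,0,0,0.2,0.2]]'; python3 - <<'E'
from h import *
U,N=frame(126.5,34);print(chute(),[rows(top+s*u+k*n,-U,N) for s,k in((.04,.016),(.003,.0085))])
i=cams.snapshot('wrist');cv2.imwrite('pics/w8.png',cv2.resize(i[170:265,220:330],None,fx=6,fy=6,interpolation=cv2.INTER_CUBIC))
P,r=tool()
print([wproj(P+r.apply(np.array([47,y,12])*1e-3)).round(1) for y in(-4,4)],[wproj(P+r.apply(np.array([47,y,-12])*1e-3)).round(1) for y in(-4,4)])
print([wproj(top+y*1e-3*w+z*1e-3*n).round(1) for y,z in((-14,7),(14,7),(-14,0),(14,0))])
E
```

```text
clock: 22.98
eef_pos: [0.4085, 0.3102, 0.2061]
tool_rot: [0.511, 0.698, -0.119, -0.487]
ft_force: [0.1, -0.6, -0.2]
gripper_width: 0.0071
(array([298.4,  -1.2,  20.6]), array([-0.5,  0.3,  0. ])) [array([22.7, -3.1,  1.3, -0. , -0.2, -0.1]), array([60.1, -8.1,  1.5, -0. , -0.2, -0.1])]
[array([276.6, 253.4]), array([289.2, 253.4])] [array([276.3, 217.3]), array([289.4, 217.3])]
[array([269.2, 208.9]), array([269.8, 248.3]), array([258.6, 208.8]), array([259.6, 248. ])]
```

View pics/w8.png

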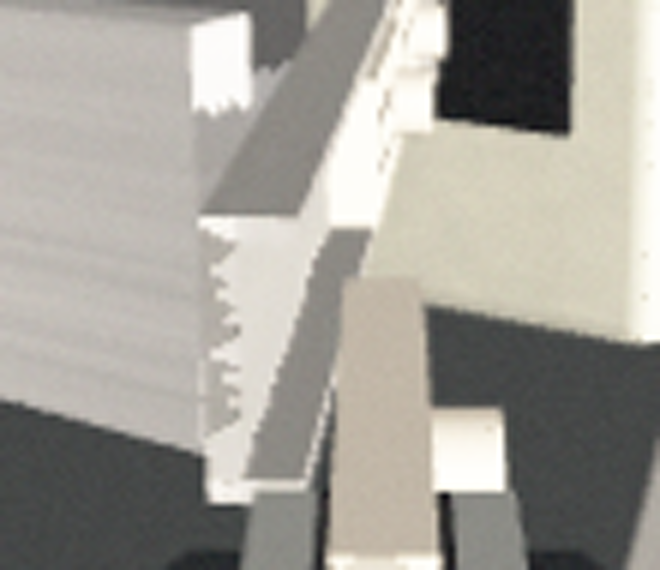

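Held R has its port up and is parallel to the chute: its side edge at row 216.7 against 217.3 predicted, wall ends within 1.5 px of prediction. L and C are visible closed up below. Inserting R.

```bash
python3 -m inch '[[23,-3.1,1.8,0,-0.2,-0.1],[23,-3.1,1.8,0,-0.2,-0.1],[42,-5.6,1.9,0,-0.2,-0.1],[60,-8.1,2,0,-0.2,-0.1],[60,-8.1,2,0,-0.2,-0.1],[60,-8.1,2,0,-0.2,-0.1]]'; python3 -c "
from h import *
print(chute())"
```

```text
clock: 23.78
eef_pos: [0.4336, 0.2715, 0.1638]
tool_rot: [0.512, 0.696, -0.12, -0.489]
ft_force: [-5.4, 3.9, 5.8]
gripper_width: 0.007
(array([237.4,   1.6,   7. ]), array([8.4, 2. , 1.8]))
```

```bash
python3 -m inch '[[-2,0,-0.8,0,0,0],[-2,0,-0.8,0,0,0],[-2,0,-0.8,0,0,0]]'; python3 - <<'E'
from h import *
print(chute(),robot.get_obs()['joints'].round(3))
a=cams.snapshot('wrist');b=cams.snapshot('scene')
g=lambda i,x,y,w,h:cv2.resize(i[y:y+h,x:x+w],(400,300),interpolation=cv2.INTER_CUBIC)
cv2.imwrite('pics/w9.png',np.hstack([g(a,210,160,120,90),g(b,360,200,120,90)]))
E
```

```text
clock: 24.15
eef_pos: [0.4332, 0.2726, 0.1645]
tool_rot: [0.512, 0.695, -0.12, -0.49]
ft_force: [1.9, -2.9, 2.5]
gripper_width: 0.007
(array([238.7,   1.2,   7.1]), array([-1.8,  0.2,  3.9])) [ 0.909  0.64   1.668 -0.956  1.362  2.32 ]
```

```bash
python3 -m inch '[[0,0,0,0,0,0],[0,0,0,0,0,0],[0,0,0,0,0,0],[0,0,0,0,0,0]]' 150 40;python3 -m inch '[[-30,0,0,0,0,0],[-70,0,0,0,0,0],[-70,0,0,0,0,0]]'; python3 - <<'E'
from h import *
b=cams.snapshot('scene');cv2.imwrite('pics/s10.png',b);a=cams.snapshot('top');cv2.imwrite('pics/t10.png',a)
# compare: R seen at the same pixels where L lay at the top (white mask centroid/extent), scene view
for im,box in((b,(380,225,450,275)),):
    x0,y0,x1,y1=box;g=im[y0:y1,x0:x1].min(2);m=(g>205).astype(np.uint8);k,_,st,c=cv2.connectedComponentsWithStats(m)
    for j in range(1,k):
        if st[j,4]>40: print(st[j]+[x0,y0,0,0,0],c[j]+[x0,y0],cv2.minAreaRect(np.argwhere(_==j)[:,::-1].astype(np.float32)))
for s in(192,258): print(s,[proj('scene',top+(s-236)*1e-3*u+y*1e-3*w+.008*n).round(1) for y in(-12,12)])
U,N=frame(126.5,34);print(chute(),rows(top+.085*u+.045*n,-n,-u))
E
```

```text
clock: 24.75
eef_pos: [0.4329, 0.2733, 0.1644]
tool_rot: [0.512, 0.695, -0.12, -0.49]
ft_force: [-0.2, 0.1, 0.3]
gripper_width: 0.0353
clock: 25.12
eef_pos: [0.3982, 0.322, 0.2047]
tool_rot: [0.512, 0.697, -0.119, -0.488]
ft_force: [-0.8, -0.3, -1.1]
gripper_width: 0.0352
[403 241  35  15 244] [419.93852459 248.22540984] ((39.92450714111328, 23.072147369384766), (8.920980453491211, 35.74184799194336), 79.99201965332031)
192 [array([403.2, 256.5]), array([403.4, 247.5])]
258 [array([438.8, 250. ]), array([438.3, 240.8])]
(array([308.9,   1.1,  11.3]), array([0. , 0.4, 0.5])) [-14.4  32.8  -0.9   0.1   0.3 -86.1]
```

R sits flat where predicted (scene cols 403–438, rows 241–256). Pushing down as before.

```bash
python3 -m inch '[[-14,33,-1,0,0,0],[-14,33,-1,0,0,-86],[-14,33,-1,0,0,-86],[-14,33,-1,0,0,-86],[-14,33,-1,0,0,-86],[-14,33,-1,0,0,-86],[-14,33,-1,0,0,-86],[-14,33,-1,0,0,-86],[-14,33,-1,0,0,-86],[-14,33,-1,0,0,-86],[-14,33,-1,0,0,-86],[-14,33,-1,0,0,-86]]' 255 40; python3 - <<'E'
from h import *
print(chute(),robot.get_obs()['gripper_width'],rows(top+.06*u+.0038*n,-n,-u))
E
```

```text
clock: 26.72
eef_pos: [0.4029, 0.3158, 0.2391]
tool_rot: [-0.042, -0.591, -0.386, 0.707]
ft_force: [-0.1, 0.5, -0.5]
gripper_width: 0.0002
(array([ 3.217e+02, -1.000e-01,  4.530e+01]), array([ 0.1, -0.2, -0.6])) 0.00020544474163994837 [41.6 25.6 -0.1 -0.   0.2 -0.2]
```

```bash
python3 -m inch '[[20,15,0,0,0,0],[41.6,25,0,0,0,0],[41.6,35,0,0,0,0],[41.6,46,0,0,0,0],[41.6,58,0,0,0,0],[41.6,70,0,0,0,0],[41.6,82,0,0,0,0],[41.6,92,0,0,0,0],[41.6,100,0,0,0,0],[41.6,106,0,0,0,0],[41.6,106,0,0,0,0]]'; for i in 1 2 3; do python3 -m inch '[[0,1,0,0,0,0],[0,2,0,0,0,0],[0,2,0,0,0,0]]' | grep -E 'force'; python3 -c "
from h import *
print(chute())";done
```

```text
clock: 28.1
eef_pos: [0.4456, 0.2575, 0.1496]
tool_rot: [-0.041, -0.59, -0.386, 0.708]
ft_force: [-0.6, -0.3, 0.1]
gripper_width: -0.0001
ft_force: [-0.4, 0.1, -1.4]
(array([2.128e+02, 2.000e-01, 4.000e+00]), array([-0.4,  0.2, -1.4]))
ft_force: [0.8, 0.3, -0.3]
(array([2.106e+02, 2.000e-01, 4.000e+00]), array([-0.3, -0.8, -0.1]))
ft_force: [0.5, 0.6, 0.2]
(array([2.086e+02, 2.000e-01, 4.000e+00]), array([ 0.2, -0.8,  0.1]))
```

```bash
for i in 1 2 3; do python3 -m inch '[[0,1,0,0,0,0],[0,2,0,0,0,0],[0,2,0,0,0,0]]' | grep -E 'force'; python3 -c "
from h import *
print(chute())";done
```

```text
ft_force: [-1.2, -0.6, -0.4]
(array([2.066e+02, 2.000e-01, 4.000e+00]), array([ 0. ,  1.3, -0.5]))
ft_force: [-3.5, 4.4, 5.3]
(array([206. ,   0.3,   4. ]), array([7.6, 0.2, 1.7]))
ft_force: [-6.8, 9.2, 9.3]
(array([205.8,   0.3,   4. ]), array([14.5,  0. ,  2.3]))
```

Contact comes at s=206, which is 66 mm above the earlier 140, so the train is solid. I retreat and check.

```bash
python3 -m inch '[[0,-12,0,0,0,0],[-50,-12,0,0,0,0],[-110,-40,0,0,0,0],[-150,-150,0,0,0,0],[-150,-180,0,0,0,0],[-150,-180,0,0,0,0],[-150,-180,0,0,0,0]]'; python3 - <<'E'
from h import *
a=cams.snapshot('top');b=cams.snapshot('scene')
g=lambda i,x,y,w,h:cv2.resize(i[y:y+h,x:x+w],(400,300),interpolation=cv2.INTER_CUBIC)
cv2.imwrite('pics/f.png',np.vstack([np.hstack([g(a,175,180,80,60),g(b,305,225,100,75)]),np.hstack([g(a,140,60,280,210),g(b,110,120,400,300)])]))
for s in(0,66,132,198): print(s,proj('scene',top+(s-236)*1e-3*u+.008*n).round(1),proj('top',top+(s-236)*1e-3*u+.008*n).round(1))
E
```

```text
clock: 31.22
eef_pos: [0.4038, 0.3158, 0.3648]
tool_rot: [-0.042, -0.591, -0.387, 0.706]
ft_force: [0.2, 0.8, -0.9]
gripper_width: -0.0002
0 [313.8 268.7] [234.7 215.8]
66 [342.6 263.3] [216.3 227.4]
132 [373.4 257.5] [196.7 239.7]
198 [406.4 251.4] [176.  252.7]
```

View pics/f.png

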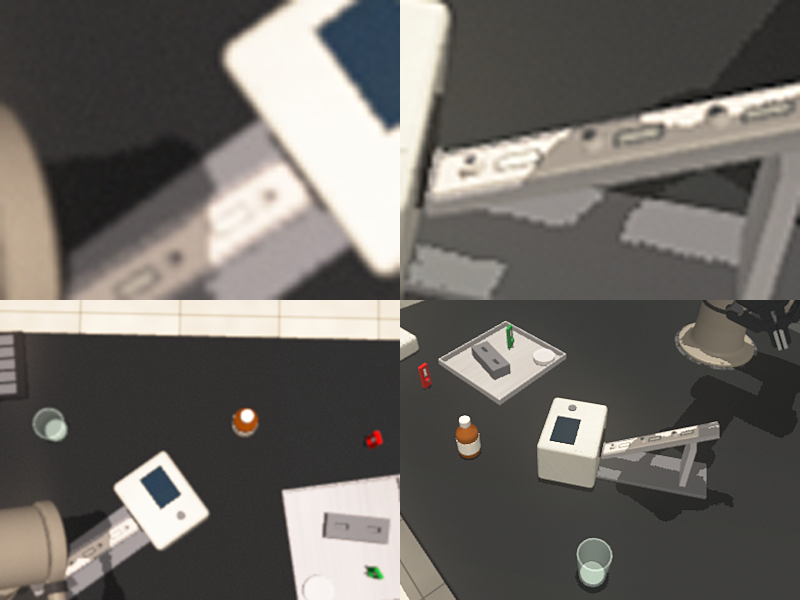

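```bash
python3 -c "
from cell import robot
print(robot.get_obs()['clock'],robot.close_job())"
```

```text
the job is handed in; nothing more can be done
31.325 None
```

Both white cassettes from the rack are loaded in the chute behind the first, and I handed the job in at 31.3 s. The system gives no verdict, so success isn't confirmed beyond my own checks below.

**What I did:** I gripped each cassette by its plain end and slid it, port up and port end first, into the chute's open upper end. Both stuck there, so I pushed each one down with the closed fingers.

**Last checks:**
- **Closed up:** The first push met firm resistance with the tool 140 mm up from the stop, and the second at 206 mm. That is exactly one 66 mm cassette apart. I pushed to about 20 N and 15 N, then backed away.
- **Position:** In the final scene picture the three sample ports are at image columns 322.5, 352.5 and 384. I calculated 323.3, 352.7 and 384 for a train with no gaps. All three lie flat, port up and port end down.
- **Surroundings:** The rack is empty. The bottle, dish and beaker look unmoved by eye; I did not measure them. The arm is clear of everything.

**What disagreed:**
- The overhead camera put the rack about 3 mm from where the wrist camera did. It and the scene camera put the chute about 2.5 mm off too. I used the wrist camera's values for both.
- Inserting the second cassette briefly pushed back with about 8 N. That eased when I backed off 2 mm, and the cassette lay flat after release.
- The robot hid the upper part of the chute from the overhead camera at the end, so the final position of the third cassette rests on the scene view and the contact force.

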